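Clamp a housing in the check nest, key the check, release

TASK

The welded housing is standing in the check nest. Swing the nest's toggle clamp over centre so that its foot holds the housing down by itself; while it is clamped press the large key fully and let it up, then the small key; then swing the clamp back to fully open and leave the housing standing in the nest. Do not knock the other things on the table about.

Things in the scene. Friction and masses are not known exactly. Their poses are not given: they have to be found in the camera images.
- nest: check nest fixed to the table: aluminium base plate 260 x 124 x 16 mm with low rails round the housing and, on the robot's side, a dark riser block that carries the clamp. Origin: centre of the plate's underside. +x runs from the clamp towards the housing (away from the robot), y across, z up
- clamp_hinge (a point): centre of the clamp's hinge, in the nest's frame at x -55, y 0, z +135 mm; the hinge axis is level, along the nest's y. The bracket round it is 40 mm across
- clamp (a joint): clamp angle in rad: 0 = fully open stop, arm up and grip level; 1.40 = arm level over the housing with its foot on it (rests at about 1.43 when clamped). A spring carries it to whichever end is nearer: centre is at 0.70, and it takes about 0.5 N m (5 N at the grip point) plus some damping (0.25 N m per rad/s) to move it off either end; let go past the centre it swings on by itself
- clamp_grip (a point): point to take on the clamp's black round grip (20 mm thick, 42 to 137 mm from the hinge), 105 mm from the hinge. Its direction from the hinge is 180 degrees minus the joint value above the nest's +x, in the nest's xz plane: level to -x when open, upright when clamped. Pinched with the fingers closing along the nest's y it pivots between the pads, so the tool can stay pointing down
- spindle: the clamp's downward rubber-footed screw, 85 mm from the hinge on the level bar, foot 22 mm wide. Origin: centre of the foot's underside
- housing: the part, loose: welded arch-shaped housing 71 x 112 x 86 mm on its own thin plate, 0.6 kg, standing in the nest with about 3 mm play. Origin: centre of the plate's underside; +y points to the clamp, z up. The foot presses on top of the arch, 83 mm up
- key_large_base: fixed round grey bench push-button housing of the large key, 76 mm across, 12 mm high; origin: centre of the underside
- key_large_top (a point): centre of the top face of the large round black key, 60 mm across, 24 mm above the table when up; sprung, goes straight down 8 mm, 1.5 N to start and 5 N fully down
- key_large (a joint): travel of the large key in m, 0 up, 0.008 fully down
- key_small_base: fixed round grey bench push-button housing of the small key, 46 mm across, 12 mm high; origin: centre of the underside. It may stand on either side of the large key
- key_small_top (a point): centre of the top face of the small round black key, 30 mm across, 24 mm above the table when up; sprung, goes straight down 8 mm, 1.5 N to start and 5 N fully down
- key_small (a joint): travel of the small key in m, 0 up, 0.008 fully down
- tape: bystander: yellow tape measure 41 x 73 x 64 mm, loose; leave alone
- c_clamp: bystander: grey screw clamp lying flat, 188 x 121 x 23 mm, loose; leave alone
- magnet: bystander: red arrow-shaped weld magnet 65 x 90 x 16 mm, loose; leave alone
- tin: bystander: small steel tin 68 x 80 x 51 mm, loose; leave alone
Things that resemble listed ones, but are neither listed nor needed, are in the scene too. What is shaped like the housing but orange is not meant.

How it is judged:
By the outcome, as a careful person would: the job done as asked, in the order asked, and still so for the second after the job is handed in, with the robot touching nothing.
It also fails if it takes over 72 s, if anything falls off the work surface, if the arm or the gripper's body presses on something with over 40 N, if the wrist force passes 120 N, or if a joint passes its speed limit or range.

ROBOT

A 6-joint arm with a two-finger parallel gripper is mounted at the origin on a cart in front of the work surface, level with it; the furniture and walls round the work are solid. World frame = base frame: x ahead of the robot, y to its left, z up, the work surface at z = 0. Lengths are in m, angles in rad, forces in N, time in s.
With the tool pointing down it reaches from about 0.35 to 0.8 m from the base axis. Payload 7.3 kg.
Tool frame: the origin (TCP) lies between the finger pads; the fingertips stand 25 mm ahead of it and the grasp point (between the pads) lies 6 mm ahead of it (r.tip_extent is the distance from the TCP to the fingertips, in m); z points along the fingers, y is the line along which they close (so a half turn about z gives the same grasp; the last joint's range is limited). The gripper opens to 85 mm and grips with 20 to 120 N. Pads are 22 mm wide; open, the fingers measure 114 mm over their backs; the gripper's body (76 mm by 85 mm) begins 54 mm behind the grasp point. The pads swing forward as they close: fully open they stand 13 mm farther back than shut.
Start: joints at [-1.325, 0.342, 1.524, -0, 1.275, -0.146], TCP at [0.2, -0.485, 0.233] pointing down, gripper open.
Joint ranges: [-2.53, 2.53], [-0.77, 2.02], [0.04, 2.7], [-1, 4.14], [0.28, 2.66], [-3.11, 3.11]. Speed limits (rad/s): [2.57, 2.57, 3.14, 3.14, 3.14, 3.14].

INTERFACE

Orientations are given as a unit quaternion [x, y, z, w].
In Python, from workcell import r, command_gripper, optics gives the robot as it stands. The module is installed in compiled form; this text tells all that it offers. Calls block until the motion is done:
- r.reach(position, orientation): joint-space move of the TCP to a pose.
- r.move_straight(position, orientation=None, speed=0.15, max_force=None): straight line of the TCP; orientation=None keeps the orientation; speed is the mean speed in m/s. With max_force (N) it stops when the force on the tool has changed by that much, and returns True; else False.
- r.movej(angles): joint-space move.
- command_gripper(opening, force=None): finger opening in m; force is the grip in N (None keeps the last); returns when the fingers have stopped.
- r.hold(seconds).
- r.solve_ik(position, orientation): joint angles nearest the present ones, or None.
- r.read_state(): the state.
- optics.get_image(name): name is "scene" or "top" or "wrist"; returns (picture, depth): 400x640x3 uint8, red, green, blue; 400x640 float32, m along the optical axis (not along the pixel's ray), 0 where there is no reading.
- optics.camera_model(name): a dict with "K" (3x3 intrinsics, pixels), "R" (3x3) and "t" (3): a world point X has camera coordinates R X + t; the wrist camera has in their place "tool_from_camera" (4x4, takes a point from camera to tool coordinates, whose origin is the TCP and whose axes are the flange's). Camera axes: x right, y down, z forward; pixel columns grow to the right and rows downward; lengths in m; the calibration is good to about 2 mm. A picture is of the moment at which its call begins: read the wrist's pose just before it. camera_model takes no time and is no camera call.
A pose or a line that the arm cannot do raises r.PlanningError and nothing moves.
- r.finish_job(): hands the job in; it is judged then, once.
The state is a dict: "time_s": time; "joint_positions": joint angles; "dq": joint speeds; "tau": joint torques, N m; "eef_pos": TCP position; "eef_rot": TCP orientation; "contact_force": force on the tool from outside, world axes, zero at the start; "torque": the same for the moment, N m; "grip_width": finger opening in m; "grip_force": force on a finger pad.
Only numpy, scipy, OpenCV 4.12 (cv2) and the standard library are available. Lean on these libraries where they do the work, as an engineer would, in place of code of your own. Each camera call takes 0.05 s, during which the arm holds its last target. There are 200 camera calls.

## Working session

There is one attempt and no reset: what is moved stays moved. The work goes in short steps, each a Python script; the robot and the scene stay as the last script left them, time stands still between calls to the robot, and variables do not carry over. Pictures are saved under pics/ and viewed, at most 10 in all, crops included, and the job is handed in when it is done.

```bash
mkdir -p pics
cat > h.py <<'E'
import numpy as np, cv2
from workcell import r, command_gripper, optics
def snap(n):
    p,d=optics.get_image(n); np.savez('pics/%s.npz'%n,p=p,d=d); return p,d
def world(n,u,v,d,M=None):
    M=M or optics.camera_model(n); z=d[v,u]
    c=z*np.linalg.inv(M['K'])@[u,v,1]
    return M['R'].T@(c-M['t'])
def cloud(n,d):
    M=optics.camera_model(n); v,u=np.mgrid[:400,:640]
    c=np.stack([u,v,np.ones_like(u)],-1)@np.linalg.inv(M['K']).T*d[...,None]
    return (c-M['t'])@M['R']
E
python3 - <<'E'
from h import *
for n in ('scene','top'):
    p,d=snap(n); print(n,-optics.camera_model(n)['R'].T@optics.camera_model(n)['t'])
    cv2.imwrite('pics/%s.png'%n,cv2.resize(p[...,::-1],(800,500)))
s=r.read_state();print(s['time_s'],s['eef_rot'],s['eef_pos'])
E
```

```text
scene [-1.73625932e-05  8.33305795e-01  1.10499039e+00]
top [0.16295995 0.06249737 2.12477137]
0.1 [ 9.80872827e-01  1.94648402e-01 -4.00450690e-05 -7.02977244e-04] [ 0.20040717 -0.48486179  0.23238576]
```

View pics/scene.png

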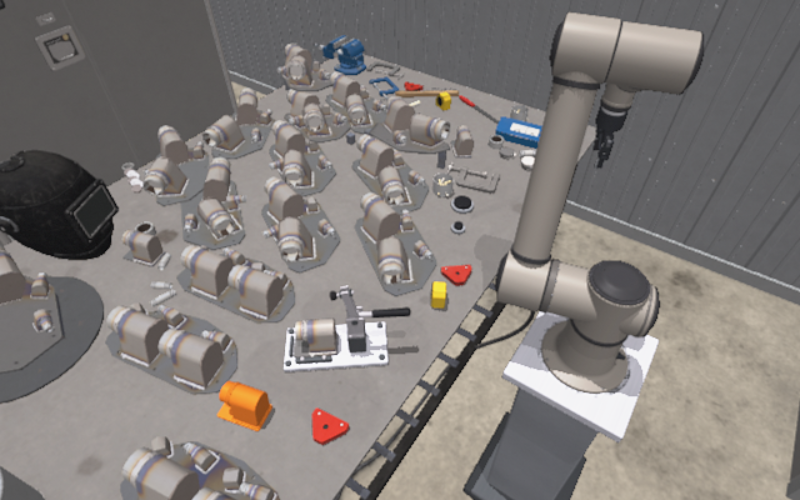

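View pics/top.png

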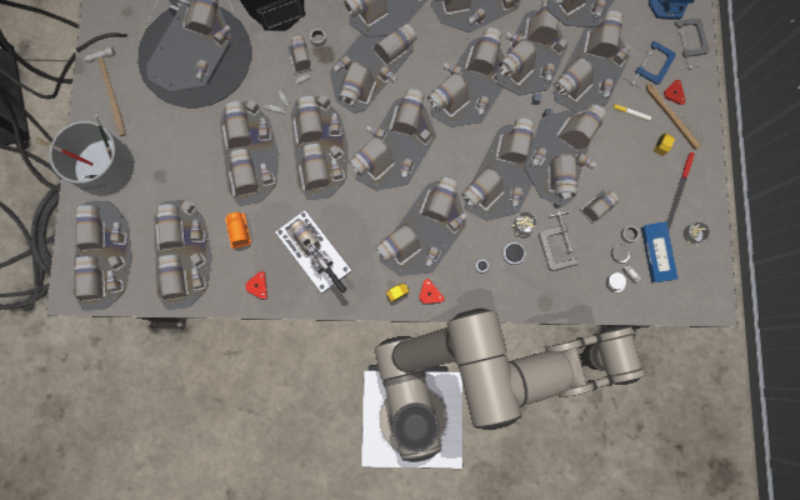

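The scene view shows the nest at about (335,345), with the grip to its right at (395,313). There are dark round things at (461,204) and (458,226), which top shows at (514,253) and (482,266). The white and ring-shaped things at top (617,282), (630,233) and (697,231) are possible lookalikes. I'll enlarge both areas.

Run:
```python
from h import *
t=np.load('pics/top.npz');s=np.load('pics/scene.npz')
a=cv2.resize(s['p'][110:200,330:450],None,fx=4,fy=4,interpolation=cv2.INTER_CUBIC)
b=cv2.resize(t['p'][165:240,215:285],(400,428),interpolation=cv2.INTER_CUBIC)[:360]
c=cv2.resize(t['p'][170:240,370:570],(800,280),interpolation=cv2.INTER_CUBIC)[:240]
a=a[:,:400]
cv2.imwrite('pics/c1.png',np.vstack([np.hstack([a,b]),c])[...,::-1])
for n,f in(('top',t),('scene',s)):
    X=cloud(n,f['d']); p=f['p'].astype(int)
    w=(p.min(2)>150)&(abs(X[...,2]-.016)<.006)&(X[...,0]>.2)&(X[...,0]<.9)&(X[...,1]>0)&(X[...,1]<.6)
    k,l,st,_=cv2.connectedComponentsWithStats(cv2.dilate(w.astype(np.uint8),np.ones((3,3))))
    i=1+st[1:,4].argmax(); q=X[(l==i)&w]
    rc=cv2.minAreaRect((q[:,:2]*1000).astype(np.float32)); print(n,len(q),q[:,2].mean(),rc,cv2.boxPoints(rc).tolist())
for u,v in((411,202),(386,213),(494,226)): print('top',world('top',u,v,t['d']))
for u,v in((369,163),(366,181)): print('sc',world('scene',u,v,s['d']))
```

```text
top 599 0.015581840467367714 ((537.378173828125, 338.57806396484375), (260.7071838378906, 124.18607330322266), 38.80429458618164) [[396.8834228515625, 305.2789306640625], [474.7061767578125, 208.5018310546875], [677.8729248046875, 371.877197265625], [600.0501708984375, 468.654296875]]
scene 1222 0.017267715728689386 ((539.4293212890625, 340.66046142578125), (260.19525146484375, 127.69503021240234), 39.06578826904297) [[398.1810607910156, 308.2439880371094], [478.6560363769531, 209.09866333007812], [680.6776123046875, 373.0769348144531], [600.20263671875, 472.2222595214844]]
top [ 0.53860075 -0.3285095   0.02898356]
top [ 0.49151612 -0.22513644  0.0248339 ]
top [ 0.44557062 -0.67219968  0.01758337]
sc [ 0.53941724 -0.31653483  0.02334417]
sc [ 0.49635343 -0.21617901  0.02156837]
```

View pics/c1.png

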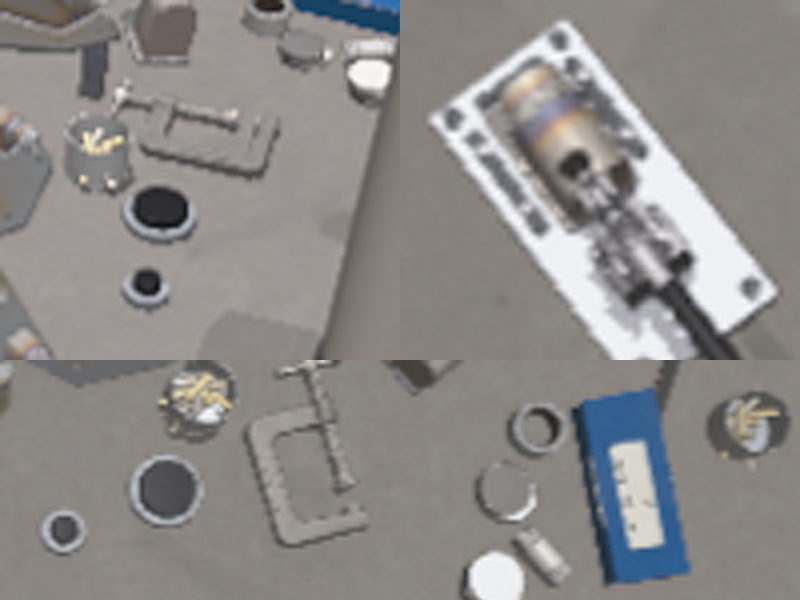

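The crop confirms it. The large key (dark disc in a light ring) is at top px (411.5,202), and the small key is at (386,212.5). The cans and rings at right are decoys without black tops. The nest fits the 260x124 plate in both cameras, within 2 mm, with yaw about 38.9°, and its grip points at the robot. Next: key centroids and IK checks.

```bash
cat >> h.py <<'E'
from scipy.spatial.transform import Rotation as Ro
C=np.array([.5384,.3396]); YAW=np.radians(38.93)
EX=np.array([np.cos(YAW),np.sin(YAW),0]); EZ=np.array([0,0,1.])
H=np.r_[C,.135]-.055*EX
def grip(j,up=0): return H+.105*(-np.cos(j)*EX+np.sin(j)*EZ)+[0,0,.006+up]
def down(a): return Ro.from_euler('xz',[np.pi,a]).as_quat()
E
python3 - <<'E'
from h import *
for n,cs in(('top',((411.5,202),(386,212.5))),('scene',((370,162),(366.7,181)))):
    f=np.load('pics/%s.npz'%n); g=f['p'].max(2); M=optics.camera_model(n); Ki=np.linalg.inv(M['K'])
    o=-M['R'].T@M['t']
    for (u,v),R in zip(cs,(12,6)):
        yy,xx=np.mgrid[:400,:640]; w=(np.hypot(xx-u,yy-v)<R)&(g<75)
        uu,vv=xx[w].mean(),yy[w].mean(); d=M['R'].T@Ki@[uu,vv,1]; print(n,w.sum(),uu,vv,o+d*(.024-o[2])/d[2])
print(r.tip_extent,H)
for a in(YAW,YAW+np.pi):
  for p in(grip(0,.1),grip(0),grip(1.4),grip(1.4,.08)): 
    q=r.solve_ik(p,down(a)); print(p.round(3),None if q is None else np.round(q,2))
E
```

```text
top 17 409.11764705882354 203.05882352941177 [ 0.5349061 -0.3215472  0.024    ]
top 8 385.125 212.875 [ 0.49211023 -0.22163755  0.024     ]
scene 112 369.83035714285717 161.67857142857142 [ 0.54037181 -0.32515478  0.024     ]
scene 32 366.46875 180.34375 [ 0.49558595 -0.21818246  0.024     ]
0.025 [0.49561472 0.30503962 0.135     ]
[0.414 0.239 0.241] [ 0.36  0.25  1.63 -0.    1.26  1.25]
[0.414 0.239 0.141] [ 0.36  0.36  1.78 -0.    1.    1.25]
[0.482 0.294 0.244] [ 0.41  0.41  1.39 -0.    1.34  1.3 ]
[0.482 0.294 0.324] [ 0.41  0.37  1.24 -0.    1.54  1.3 ]
[0.414 0.239 0.241] [ 0.36  0.25  1.63  0.    1.26 -1.89]
[0.414 0.239 0.141] [ 0.36  0.36  1.78  0.    1.   -1.89]
[0.482 0.294 0.244] [ 0.41  0.41  1.39  0.    1.34 -1.84]
[0.482 0.294 0.324] [ 0.41  0.37  1.24  0.    1.54 -1.84]
```

Run:
```python
from h import *
f=np.load('pics/top.npz'); g=f['p'].max(2); M=optics.camera_model('top'); Ki=np.linalg.inv(M['K']); o=-M['R'].T@M['t']
for (u,v),R in(((411.5,202),9),((386,212.5),5)):
    yy,xx=np.mgrid[:400,:640]; w=(np.hypot(xx-u,yy-v)<R)&(g<95); uu,vv=xx[w].mean(),yy[w].mean()
    d=M['R'].T@Ki@[uu,vv,1]; print(w.sum(),uu,vv,o+d*(.024-o[2])/d[2])
Q=down(YAW)
r.reach(grip(0,.1),Q); command_gripper(.06)
print('stopped',r.move_straight(grip(0),Q,speed=.1,max_force=15))
command_gripper(0.0,40); s=r.read_state(); print(s['grip_width'],s['grip_force'],s['contact_force'],s['eef_pos'],s['time_s'])
if abs(s['grip_width']-.02)<.005:
    for j in np.linspace(0,1.4,9)[1:]:
        r.move_straight(grip(j),Q,speed=.07); s=r.read_state(); print(round(j,2),s['contact_force'].round(1) if hasattr(s['contact_force'],'round') else s['contact_force'],s['grip_width'],s['time_s'])
snap('scene'); p=snap('wrist')[0]
a=np.load('pics/scene.npz')['p'][200:320,200:360]
cv2.imwrite('pics/c2.png',np.vstack([cv2.resize(a,(480,360)),cv2.resize(p,(480,240))])[...,::-1])
```

```text
152 411.2631578947368 201.81578947368422 [ 0.54028817 -0.33054575  0.024     ]
36 385.5 212.0 [ 0.49579312 -0.22321813  0.024     ]
stopped False
0.015752062718410877 33.3647196739912 [-1.90187775  1.25774089  2.39637047] [0.41397037 0.23925392 0.14128423] 4.7667
0.18 [-0.1  0.7 -0. ] 0.00018730430588124122 5.175
0.35 [ 0.8 -0.2  0.2] 0.00014880789901484473 5.5833
0.52 [-0.1  0.3 -1. ] -0.00023108138640506154 5.9917
0.7 [-0.4 -0.5  1. ] -0.00016438312803259566 6.4
0.88 [ 0.1 -0.2 -0.6] -0.0002498375413136665 6.8083
1.05 [-0.6 -1.2  0.3] -3.471794511344925e-05 7.2167
1.22 [-1.2  0.2 -0. ] 8.852172120649553e-05 7.625
1.4 [ 0.1 -1.3  0.6] 9.411776276885846e-05 8.0333
```

View pics/c2.png

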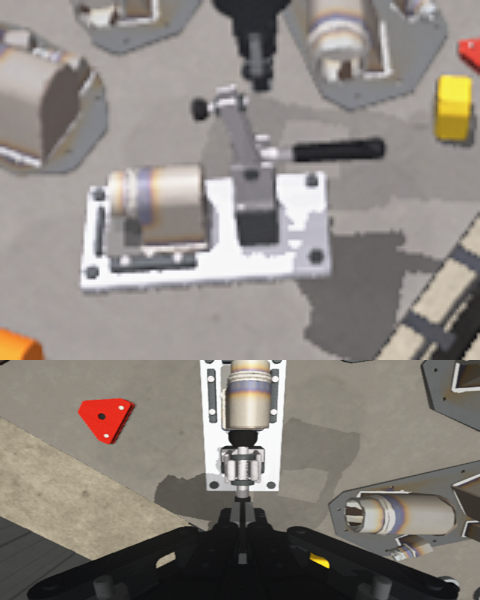

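The grip slipped out: the width of 15.7 mm shows it was caught above its centre. The picture shows the clamp still open, with the grip level at crop (340,150) and the gripper above it. I'll measure the grip from the scene depth.

Run:
```python
from h import *
f=np.load('pics/scene.npz'); X=cloud('scene',f['d'])-np.r_[C,0]
EY=np.cross(EZ,EX); L=np.stack([X@EX,X@EY,X[...,2]],-1)*1000
w=(f['p'].max(2)<70)&(L[...,0]>-195)&(L[...,0]<-95)&(abs(L[...,1])<30)&(L[...,2]>100)&(L[...,2]<170)
q=L[w]; print(len(q),q.min(0),q.max(0))
for a in range(-195,-95,15):
    k=q[(q[:,0]>=a)&(q[:,0]<a+15)]
    if len(k): print(a,k.mean(0).round(1),np.percentile(k[:,2],[5,98]).round(1),np.percentile(k[:,1],[3,97]).round(1))
```

```text
171 [-187.46021465   -4.25720466  130.70523983] [-98.94346915  11.25809379 149.55331569]
-195 [-183.2    5.1  141.8] [133.  149.3] [-3.6  9.7]
-180 [-171.6    5.7  142.6] [136.2 147.8] [-1.9 11.2]
-165 [-156.9    4.9  142.8] [135.  149.1] [-2.4 10.9]
-150 [-141.9    5.4  142.8] [137.6 148.2] [-1.5 10.3]
-135 [-126.2    4.9  143. ] [135.7 148.1] [-1.7 10. ]
-120 [-111.8    4.3  141.9] [133.7 147. ] [-3.2  9.4]
-105 [-101.2    5.5  141.3] [136.8 146.5] [-0.3 10.1]
```

The grip axis is where expected (z about 135–137, lateral within 1 mm), so the pads sat too high on it. I'll retry 9 mm deeper with more grip force.

Run:
```python
from h import *
Q=down(YAW)
r.move_straight(grip(1.4,.05),Q,speed=.2); r.move_straight(grip(0,.1),Q,speed=.2); command_gripper(.06)
print('stopped',r.move_straight(grip(0,-.009),Q,speed=.1,max_force=15))
def st(l):
    s=r.read_state(); print(l,round(s['grip_width'],4),np.round(s['grip_force'],1),np.round(s['contact_force'],1),np.round(s['eef_pos'],4),s['time_s']); return s
p=snap('scene')[0]
command_gripper(0.0,60); s=st('pinch'); r.hold(.3); s=st('hold')
p2=snap('scene')[0]
if s['grip_width']>.012:
    for j in (.1,.2): r.move_straight(grip(j,-.009),Q,speed=.04); s=st(j)
p3=snap('scene')[0]
cv2.imwrite('pics/c3.png',np.vstack([cv2.resize(a[215:275,255:345],(300,200)) for a in(p,p2,p3)])[...,::-1])
```

```text
stopped False
pinch 0.0187 58.9 [-1.9  0.4  5.6] [0.4139 0.2392 0.1325] 11.525
hold 0.0185 58.9 [-2.2  0.1  5.3] [0.4139 0.2392 0.1325] 11.825
0.1 0.0188 59.1 [ 2.9  4.  -9.8] [0.4143 0.2396 0.142 ] 12.2833
0.2 0.0186 59.1 [ 4.3  4.5 -8.9] [0.4157 0.2407 0.1524] 12.6917
```

View pics/c3.png

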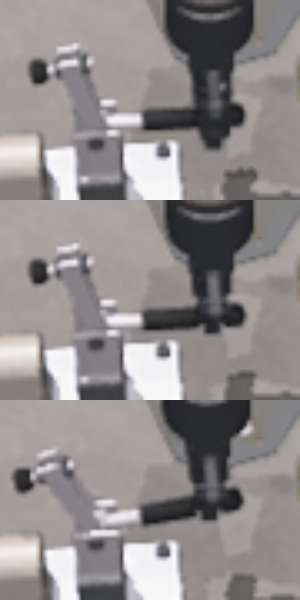

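The pinch holds now: the third frame shows the arm tilting and the fingers on the grip at (205,500). I'll carry on over centre.

```bash
cat >> h.py <<'E'
def st(l):
    s=r.read_state(); print(l,round(s['grip_width'],4),np.round(s['grip_force'],1),np.round(s['contact_force'],1),np.round(s['eef_pos'],4),s['time_s']); return s
E
python3 - <<'E'
from h import *
Q=down(YAW)
for j in np.linspace(.2,1.4,8)[1:]:
    r.move_straight(grip(j,-.009),Q,speed=.08); s=st(j)
    if s['grip_width']<.01: break
p=snap('scene')[0]
cv2.imwrite('pics/c4.png',cv2.resize(p[190:310,210:350],(560,480))[...,::-1])
E
```

```text
0.37142857142857144 0.0187 59.1 [ 3.8  3.9 -9.6] [0.4195 0.2438 0.1696] 13.1167
0.5428571428571429 0.0183 58.9 [ 2.8  3.7 -8.7] [0.4255 0.2485 0.1856] 13.4917
0.7142857142857142 0.0184 59.1 [ 1.2  2.3 -5. ] [0.4336 0.2551 0.2007] 13.8667
0.8857142857142857 0.0183 59.2 [-1.6  1.3 -0.5] [0.4438 0.2633 0.2137] 14.2417
1.0571428571428572 0.0181 59.3 [-2.5 -0.2  6. ] [0.4556 0.2728 0.2242] 14.6167
1.2285714285714284 0.0183 59.1 [-2.2  2.   7.3] [0.4687 0.2832 0.2319] 14.9917
1.4 0.0179 58.0 [-1.3  1.6  7.3] [0.4826 0.2944 0.2367] 15.3667
```

View pics/c4.png

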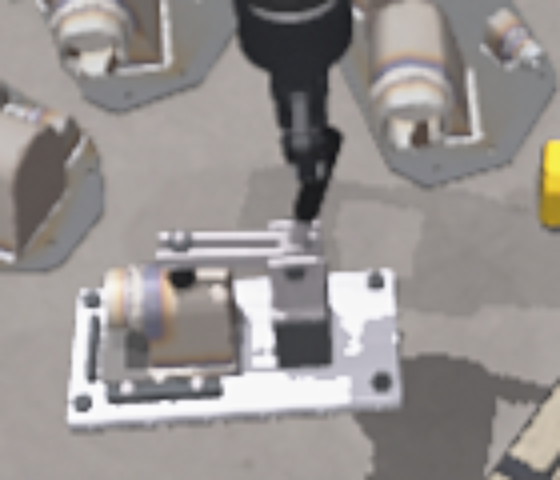

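The clamp is past centre with its arm almost level over the housing. I'll release it, retreat upwards, check it, and press the large key.

```bash
cat >> h.py <<'E'
QK=down(YAW-1.1)
def press(xy):
    r.reach([*xy,.10],QK); r.move_straight([*xy,.058],QK,speed=.15); st('above')
    hit=r.move_straight([*xy,.034],QK,speed=.02,max_force=14); r.hold(.3); print('hit',hit); st('down')
    r.move_straight([*xy,.060],QK,speed=.05); r.hold(.2); st('up'); r.move_straight([*xy,.10],QK,speed=.15)
E
python3 - <<'E'
from h import *
Q=down(YAW)
command_gripper(.06); r.hold(.3); r.move_straight(grip(1.4,.09),Q,speed=.12); st('clear')
p=snap('scene')[0]
cv2.imwrite('pics/c5.png',cv2.resize(p[190:310,210:350],(560,480))[...,::-1])
command_gripper(0,20); press((.5403,-.328))
E
```

```text
clear 0.0599 0.0 [-0.5  0.4 -0.6] [0.4814 0.2937 0.3336] 17.1667
above -0.0002 0.0 [ 0.3 -0.8  0.3] [ 0.5405 -0.3276  0.0581] 20.625
hit False
down 0.0002 0.0 [ 0.1 -0.3 -0.1] [ 0.5403 -0.328   0.0341] 22.275
up 0.0001 0.0 [0.4 0.1 0.9] [ 0.5401 -0.3279  0.0596] 23.1417
```

View pics/c5.png

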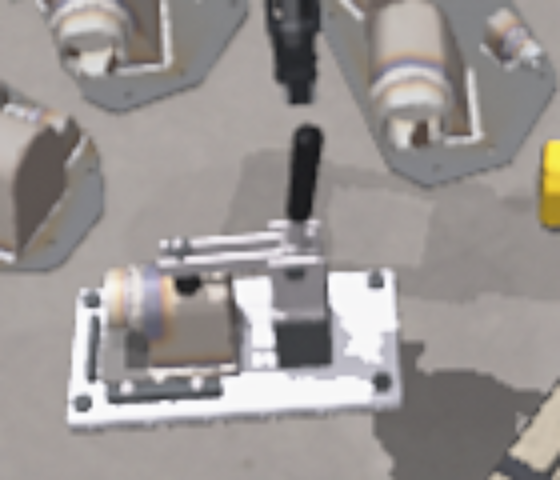

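The clamp is shut, with the grip upright at (305,175) and the arm level on the housing. The press met nothing even with TCP at z = 0.034, so the fingertips may be shorter than stated. I'll measure them in the scene camera.

Run:
```python
from h import *
s=st('now'); p,d=snap('scene'); X=cloud('scene',d); e=np.array(s['eef_pos'])
w=(np.hypot(X[...,0]-e[0],X[...,1]-e[1])<.06)&(X[...,2]>.04)&(X[...,2]<.3)
z=X[w]; i=z[:,2].argsort()[:12]; print(w.sum(),z[i].round(4).tolist())
M=optics.camera_model('scene')
for q in(e,e-[0,0,.025],[.5403,-.328,.024]):
    c=M['K']@(M['R']@q+M['t']); print((c[:2]/c[2]).round(1))
cv2.imwrite('pics/c6.png',cv2.resize(p[90:190,310:430],(720,600),interpolation=cv2.INTER_CUBIC)[...,::-1])
```

```text
now -0.0004 0.0 [0.  0.6 0.1] [ 0.5404 -0.3281  0.1001] 23.5583
673 [[0.5399, -0.3201, 0.1001], [0.5346, -0.3264, 0.1035], [0.5343, -0.3175, 0.1044], [0.5302, -0.3265, 0.1054], [0.5392, -0.3175, 0.1073], [0.555, -0.3209, 0.1082], [0.5481, -0.3167, 0.1089], [0.5413, -0.3126, 0.1095], [0.5344, -0.325, 0.1096], [0.5346, -0.317, 0.1097], [0.5437, -0.3168, 0.1108], [0.5302, -0.3253, 0.1112]]
[371.9 146.9]
[371.3 151.8]
[370.2 161.3]
```

View pics/c6.png

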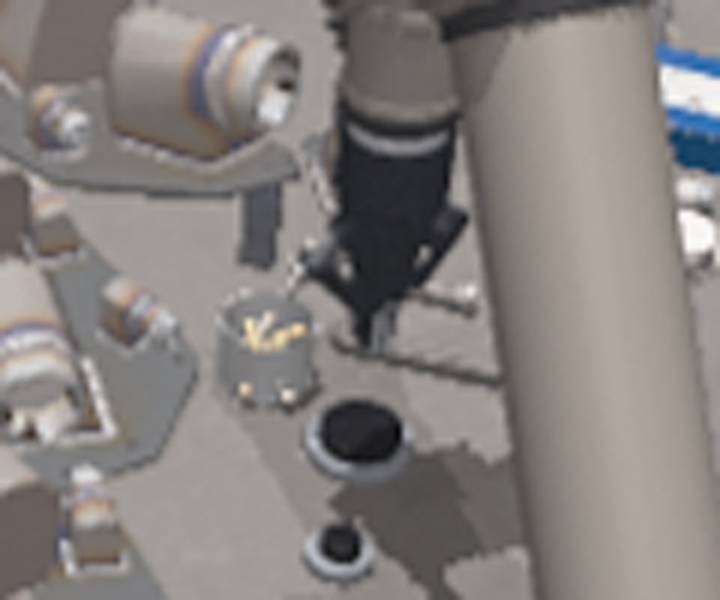

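The image puts the tips at about z = 0.095 with TCP at 0.100. They stand only about 5 mm ahead, not 25, which also explains the first weak pinch. The key centre at crop (362,433) matches my estimate at (361,428). I'll press again by guarded descent.

```bash
cat >> h.py <<'E'
def press(xy,z0=.040,z1=.004):
    r.move_straight([*xy,z0],QK,speed=.15); st('above')
    hit=r.move_straight([*xy,z1],QK,speed=.02,max_force=14); print('hit',hit); st('stop'); r.hold(.3); st('down')
    r.move_straight([*xy,z0],QK,speed=.05); r.hold(.2); st('up'); r.move_straight([*xy,.10],QK,speed=.15)
E
python3 - <<'E'
from h import *
press((.5403,-.328))
E
```

```text
above -0.0002 0.0 [0.1 0.5 1. ] [ 0.5403 -0.328   0.0397] 24.1583
hit True
stop 0.0001 3.2 [-1.6  0.8  5.5] [ 0.5403 -0.328   0.0178] 25.2917
down 0.0002 3.5 [-1.2  0.9  7. ] [ 0.5403 -0.328   0.0178] 25.5917
up -0.0004 0.0 [-0.   0.4 -0.5] [ 0.5401 -0.3278  0.0396] 26.4
```

The force rose by 14 N, well past the 5 N spring, so the large key hit its stop (5.5–7 N while held) and was then released. Now the small key.

Run:
```python
from h import *
r.reach([.4957,-.2207,.08],QK); press((.4957,-.2207))
p=snap('scene')[0]
cv2.imwrite('pics/c7.png',np.hstack([cv2.resize(p[120:200,320:420],(400,320)),cv2.resize(p[210:310,220:345],(400,320))])[...,::-1])
```

```text
above -0.0 0.0 [-0.9  0.9 -1.2] [ 0.4958 -0.2214  0.0396] 27.9083
hit True
stop 0.0 4.0 [-2.1  1.2  8.3] [ 0.4957 -0.2207  0.0177] 29.0417
down 0.0002 4.3 [-1.7  0.9  8.7] [ 0.4957 -0.2207  0.0177] 29.3417
up -0.0001 0.0 [ 0.2 -0.3 -0.6] [ 0.4955 -0.2206  0.0397] 30.15
```

View pics/c7.png

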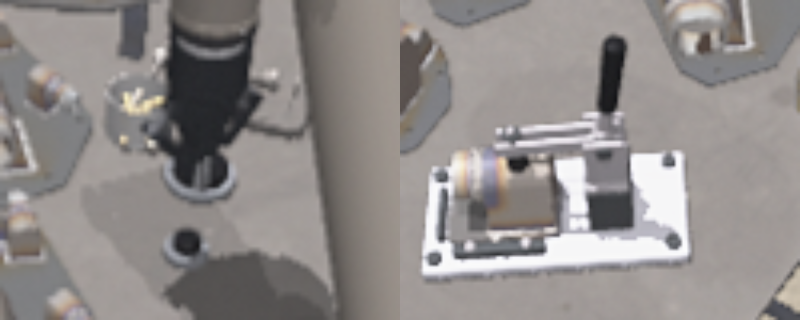

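Both keys stopped at the same height (0.0178 and 0.0177), so both were fully down. The picture shows them up again and the clamp still shut with the grip upright at (612,75). Now I'll reopen the clamp.

Run:
```python
from h import *
Q=down(YAW); D=-.011
r.move_straight([.4957,-.2207,.25],QK,speed=.2); r.reach(grip(1.43,.1),Q); command_gripper(.06)
print('hit',r.move_straight(grip(1.43,D),Q,speed=.1,max_force=15)); command_gripper(0,60); s=st('pinch')
if s['grip_width']>.012:
    for j in np.linspace(1.43,.04,10)[1:]:
        r.move_straight(grip(j,D),Q,speed=.08); s=st(round(j,2))
        if s['grip_width']<.01: break
    else:
        command_gripper(.06); r.hold(.3); r.move_straight(grip(.04,.1),Q,speed=.12); st('clear')
        r.move_straight(grip(.04,.1)-.12*EX+[0,0,.03],Q,speed=.15)
r.hold(.5); st('end')
p=snap('scene')[0]; t=snap('top')[0]
cv2.imwrite('pics/c8.png',np.hstack([cv2.resize(p[200:310,220:350],(400,338)),cv2.resize(t[150:250,190:310],(400,338))])[...,::-1])
```

```text
hit False
pinch 0.0199 58.8 [-1.1 -0.4  3.5] [0.4843 0.2958 0.2345] 35.85
1.28 0.0198 58.9 [3.7 3.8 3.8] [0.4737 0.2872 0.2319] 36.2
1.12 0.0199 60.0 [3.6 3.3 8.1] [0.462  0.2779 0.2269] 36.55
0.97 0.02 61.8 [-2.3  0.7 15.9] [0.4506 0.2687 0.2195] 36.9
0.81 0.0196 63.7 [-8.  -3.1 21.3] [0.4395 0.2598 0.2092] 37.25
0.66 0.02 65.1 [-11.7  -8.5  20.6] [0.4295 0.2517 0.1962] 37.6
0.5 0.0199 62.5 [-12.5 -10.6  16.2] [0.4211 0.2451 0.1812] 37.95
0.35 0.0198 58.1 [-12.7 -12.2   8.4] [0.4152 0.2403 0.1652] 38.3
0.19 0.0196 58.3 [-11.  -13.1   4.3] [0.4113 0.2372 0.1487] 38.65
0.04 0.0196 58.3 [-10.8 -14.3  -0.1] [0.4093 0.2357 0.132 ] 39.0
clear 0.0601 0.0 [-0.7 -0.   0.2] [0.4136 0.239  0.2445] 40.8417
end 0.06 0.0 [-0.2  0.1  0.1] [0.3207 0.1638 0.2751] 42.3167
```

View pics/c8.png

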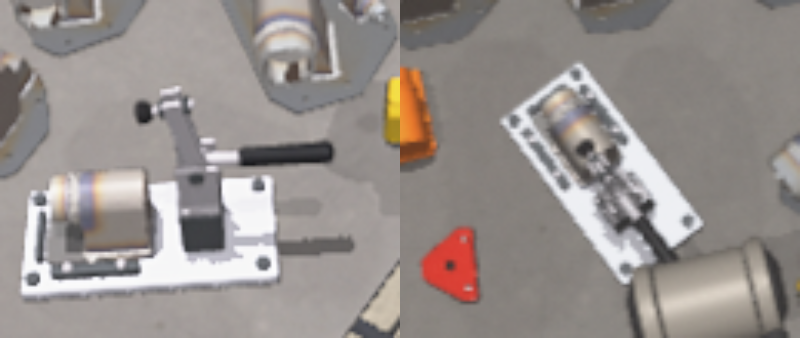

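The clamp is fully open (grip level at (285,153), arm up at (180,125)), the housing is standing in the nest, and the robot is clear.

```bash
python3 -c "
from h import *
print(r.finish_job())"
```

```text
the job is handed in; nothing more can be done
None
```

The job is handed in at about 42 s of 72 s: the clamp went over centre onto the housing, the large and then the small key were each pressed to the stop and let up, and the clamp is fully open again with the housing standing in the nest; an early clamp grasp and a first large-key press came up short and were redone.

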